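# Fan on, then unscrew the descaler jar

## Task

Switch the extractor fan on with its toggle, and only then open the descaler jar: unscrew the red cap anticlockwise, with as many regrips as it takes, until it lifts off without being forced. Lower the cap into the clear caddy basket, without dropping it, and leave it lying flat there, top side up; do not knock over or push aside the toothbrush holder, the soap dish or the nail brush.

Things in the scene. Friction and masses are not known exactly. Their poses are not given: they have to be found in the camera images.
- jar: blue jar, white band, 76 mm in diameter, in a steel holder with a 120 mm square foot; fixed, neither turns nor moves. Origin: centre of the foot's underside, on the counter; z up the jar's axis. Shoulder 85 mm high, under the cap; the screwed-down cap's top is 133 mm high. Its yaw is the reference for the cap's turn. Jar, caddy and fan switch swap places between starts
- cap: red ribbed round screw cap, 52 mm in diameter, 42 mm high, about 60 g, white stripe on top along its +x. Loose; origin: centre of its lower rim, z up through its top; the upper 14 mm are solid, below is a hollow skirt. Screwed down, its origin is 91 mm above the jar's and its yaw 0 to 0.5 rad more than the jar's. Unscrews anticlockwise seen from above (yaw grows; the reading wraps at pi)
- neck_top (a point): centre of the top of the jar's white threaded neck, under the cap, 117 mm above the jar's origin. Cap yaw minus jar yaw: to 0.7 rad the cap turns level; then it rises 3.8 mm per rad (12 mm in all); from about 4.0 rad the thread lets go and it lifts straight off (26 mm clears the neck); more turning does no harm. Let go halfway it stays, with 1 mm of play
- cap_grip (a point): point on the cap's axis 35 mm above its lower rim, at mid-height of its solid upper part: the height to grip. A sprung gasket makes the cap stiff to turn at first (about 0.1 to 0.3 N m)
- caddy: open clear plastic basket with white rim edges, 200 mm (its x) by 170 mm (its y), wall 4 mm, rim 46 mm above the counter; stuck down on suction feet, does not move. Origin: centre of its underside, on the counter
- caddy_in (a point): centre of the caddy's inner floor, 10 mm above the counter; axes as the caddy's; the inside is 192 by 162 mm
- fan_box: white fan-switch box, 86 mm square and 32 mm high, fixed on the counter; origin: centre of its underside. A red dot marks the off side (-x of the box), a green dot the on side (+x)
- fan_toggle (a joint): angle of the fan toggle: 0 leans 0.45 rad to the box's -x (off), 0.45 upright, 0.9 leans fully to its +x (on). Steel stem with a black ball; moves with about 2 N at the ball and stays where it is left. Starts between 0 and 0.15
- toggle_tip (a point): centre of the toggle's 18 mm black ball; it swings at 60 mm radius about an axis parallel to the box's y, 30 mm above the box's origin
- toothbrush_holder: loose grey round cup, 72 mm in diameter, 85 mm high; origin at the centre of its underside. To be left alone
- soap_dish: loose white dish with green soap fixed on it, 110 x 80 x 34 mm; origin at the centre of its underside. To be left alone
- nail_brush: loose bamboo nail brush, 100 x 42 x 41 mm, lying bristles down; origin at the centre of its underside. To be left alone
There are look-alikes about, which are no part of the job. Leave any yellow look-alike of the fan_box alone.

How it is judged:
On the way, in this order (a step that is already met when the one before it is completed fails the run):
1. the fan is switched on while the cap is still screwed on the jar (value of joint fan_toggle above 0.75 rad and z of cap in the frame of jar below 0.094 m and horizontal distance between cap and jar below 0.005 m), for 0.2 s.
2. the cap is off the thread and lifted clear of the neck (value of joint fan_toggle above 0.75 rad and z of cap in the frame of jar above 0.122 m), for 0.1 s.
3. the cap is lowered to within 20 mm of the caddy's floor while still held (x of cap in the frame of caddy_in between -0.081 and 0.081 m and y of cap in the frame of caddy_in between -0.066 and 0.066 m and z of cap in the frame of caddy_in below 0.02 m and contact force between the fingers and cap above 0.5 N), for 0.05 s.
At the end, for the whole second after the job is handed in: The fan toggle is on (joint above 0.75), and the cap lies at rest inside the caddy, released, top up (tilt below 0.15 rad), its rim within 6 mm of the caddy's floor (x of cap in the frame of caddy_in between -0.081 and 0.081 m and y of cap in the frame of caddy_in between -0.066 and 0.066 m and value of joint fan_toggle above 0.75 rad and z of cap in the frame of caddy_in below 0.006 m and angle between cap's own z axis and vertical below 0.15 rad and linear speed of cap below 0.02 m/s); the robot touches nothing.
It fails at once if the toothbrush holder is pushed more than 30 mm or knocked over (distance of toothbrush_holder from where it was at the start of the episode above 0.03 m or angle between toothbrush_holder's own z axis and vertical above 0.5 rad).
It fails at once if the soap dish is pushed more than 30 mm or knocked over (distance of soap_dish from where it was at the start of the episode above 0.03 m or angle between soap_dish's own z axis and vertical above 0.5 rad).
It fails at once if the nail brush is pushed more than 30 mm or knocked over (distance of nail_brush from where it was at the start of the episode above 0.03 m or angle between nail_brush's own z axis and vertical above 0.5 rad).
It fails at once if the cap is wrenched against the jar's thread (more than 90 N between them) (contact force between cap and jar above 90 N).
It also fails if it takes over 72 s, if anything falls off the work surface, if the arm or the gripper's body presses on something with over 40 N, if the wrist force passes 120 N, or if a joint passes its speed limit or range.

## Robot

A 6-joint arm with a two-finger parallel gripper is mounted at the origin on the work surface. World frame = base frame: x ahead of the robot, y to its left, z up, the work surface at z = 0. Lengths are in m, angles in rad, forces in N, time in s.
With the tool pointing down it reaches from about 0.2 to 0.875 m from the base axis. Payload 3.4 kg.
Tool frame: the origin (TCP) lies between the finger pads; the fingertips stand 25 mm ahead of it and the grasp point (between the pads) lies 6 mm ahead of it (r.nose_length is the z of the fingertips in the tool frame, in m); z points along the fingers, x is the direction in which the jaws open and shut, and the axes are right-handed (so a half turn about z gives the same grasp; the last joint's range is limited). The gripper opens to 94 mm and grips with 3 to 60 N. Pads are 16 mm wide; open, the fingers measure 119 mm over their backs; the gripper's body (75 mm by 177 mm) begins 78 mm behind the grasp point.
Start: joints at [1.14, 0.276, 1.505, -0, 1.361, -0.121], TCP at [0.175, 0.548, 0.23] pointing down, gripper open.
Joint ranges: [-2.89, 2.89], [-0.75, 2.08], [0.22, 2.7], [-1.18, 4.32], [0.11, 2.71], [-2.7, 2.7]. Speed limits (rad/s): [2.57, 2.57, 3.14, 3.14, 3.14, 3.14].

## Interface

Orientations are given as a unit quaternion [w, x, y, z].
In Python, from plant import r, gripper_to, inverse_kinematics, vision, models, telemetry gives the robot as it stands. Calls block until the motion is done:
- r.move_to(position, orientation): joint-space move of the TCP to a pose.
- r.move_l(position, rot=None, vel=0.15, guard=None): straight line of the TCP; rot=None keeps the orientation; vel is the mean speed in m/s. With guard (N) it stops when the force on the tool has changed by that much, and returns True; else False.
- r.movej(angles): joint-space move.
- gripper_to(opening, f_grip=None): finger opening in m; f_grip is the grip in N (None keeps the last); returns when the fingers have stopped.
- r.hold(seconds).
- inverse_kinematics(position, orientation): joint angles nearest the present ones, or None.
- vision.snapshot(name): name is "side" or "top"; returns the picture (384x512x3 uint8, red, green, blue); there is no depth.
- vision.get_calibration(name): a dict with "fx", "fy", "cx", "cy" (pixels), "position" and "orientation" of the camera in the world. Camera axes: x right, y down, z forward; pixel columns grow to the right and rows downward; lengths in m; the calibration is good to about 2 mm. A picture is of the moment at which its call begins. get_calibration takes no time and is no camera call.
A pose or a line that the arm cannot do raises r.PlanningError and nothing moves.
- r.sign_off(): hands the job in, once; it reports no verdict.
Trained networks look in the newest picture that a camera, given by its name, has taken for a name from the list of things; names that differ only in an ending like _2 or _b are one class to them, and where a whole thing is asked for, a point or a joint stands for the part that bears it (a point fixed in the world has none). Each returns a list of dicts, best first, with "score" (0 to 1); they miss things now and then, are a little off and sometimes report something else, mostly with a low value. They report only what shows in the picture. A call takes as long as a camera call. They do not tell look-alikes from the thing itself.
- models.boxes_of(thing, camera): "at" ([x, y, z] in m, in world coordinates, good to about 4 mm: the middle of the surface that is visible of it).
- models.regions_of(thing, camera): "pixels" (384x512 bool, what is visible of it).
- models.mark_of(thing, camera): "at" ([x, y, z] in m, in world coordinates, good to about 4 mm: a listed point, or the origin of a listed thing).
Readings, each from a call of its own:
- telemetry.current_t(): time.
- telemetry.current_joints(): joint angles.
- telemetry.current_dq(): joint speeds.
- telemetry.current_joint_efforts(): joint torques, N m.
- telemetry.current_ee_pos(): TCP position.
- telemetry.current_tool_rot(): TCP orientation.
- telemetry.current_wrist_force(): force on the tool from outside, world axes, zero at the start.
- telemetry.current_torque(): the same for the moment, N m.
- telemetry.current_opening(): finger opening in m.
Only numpy, scipy, OpenCV 4.12 (cv2) and the standard library are available. Lean on these libraries where they do the work, as an engineer would, in place of code of your own. Each camera call takes 0.05 s, during which the arm holds its last target.

## Working session

There is one attempt and no reset: what is moved stays moved. The work goes in short steps, each a Python script; the robot and the scene stay as the last script left them, time stands still between calls to the robot, and variables do not carry over. Pictures are saved under pics/ and viewed, and the job is handed in when it is done.

```bash
ls; mkdir -p pics
python3 - <<'E'
from plant import r, vision, models, telemetry
import cv2, numpy as np
for c in ("top","side"):
    im=vision.snapshot(c); cv2.imwrite(f"pics/{c}0.png",cv2.resize(im[:,:,::-1],(800,600),interpolation=cv2.INTER_CUBIC)); 
    cv2.imwrite(f"pics/raw_{c}0.png",im[:,:,::-1])
    k=vision.get_calibration(c); print(c,k)
    for t in ("jar","cap","neck_top","cap_grip","caddy","caddy_in","fan_box","toggle_tip","toothbrush_holder","soap_dish","nail_brush"):
        print(t,[(np.round(d["at"],3).tolist(),round(d["score"],2)) for d in models.mark_of(t,c)])
print(telemetry.current_t(), telemetry.current_tool_rot())
E
```

```text
pics
top {'fx': 369.0434617769148, 'fy': 369.0434617769148, 'cx': 255.7744455760348, 'cy': 184.77558007106452, 'position': array([0.51579107, 0.00304878, 1.09050911]), 'orientation': array([-0.0302703 ,  0.71443284, -0.69881236,  0.01818526])}
jar [([0.474, 0.328, -0.001], 0.72)]
cap [([0.474, 0.328, 0.093], 0.82)]
neck_top [([0.473, 0.328, 0.119], 0.56), ([0.474, 0.329, -0.001], 0.25)]
cap_grip [([0.473, 0.329, 0.122], 0.65)]
caddy [([0.759, -0.009, -0.001], 0.66), ([0.461, -0.287, -0.002], 0.63)]
caddy_in [([0.46, -0.287, 0.012], 0.77), ([0.534, 0.023, 0.079], 0.25)]
fan_box [([0.466, 0.157, -0.0], 0.83), ([0.562, 0.024, -0.002], 0.79), ([0.386, 0.002, 0.001], 0.78)]
toggle_tip [([0.438, 0.153, 0.083], 0.64), ([0.356, -0.001, 0.081], 0.63), ([0.536, 0.025, 0.078], 0.59)]
toothbrush_holder [([0.732, -0.198, -0.002], 0.8)]
soap_dish [([0.708, 0.236, -0.002], 0.74)]
nail_brush [([0.759, -0.009, -0.002], 0.79)]
side {'fx': 410.65003727164253, 'fy': 410.65003727164253, 'cx': 250.09168387082906, 'cy': 197.5432482311415, 'position': array([ 0.1322031 , -0.79609901,  0.62789795]), 'orientation': array([-0.4863009 ,  0.83842291, -0.21332398,  0.12268387])}
jar [([0.473, 0.33, 0.004], 0.88)]
cap [([0.476, 0.328, 0.089], 0.87)]
neck_top [([0.475, 0.329, 0.118], 0.58), ([0.46, -0.286, 0.007], 0.52)]
cap_grip [([0.474, 0.325, 0.128], 0.87)]
caddy [([0.457, -0.286, -0.002], 0.75)]
caddy_in [([0.46, -0.286, 0.004], 0.75), ([0.532, 0.03, 0.085], 0.63)]
fan_box [([0.558, 0.024, 0.001], 0.86), ([0.385, 0.006, -0.005], 0.81), ([0.465, 0.153, 0.001], 0.57)]
toggle_tip [([0.358, 0.006, 0.083], 0.56), ([0.529, 0.029, 0.088], 0.52), ([0.442, 0.15, 0.083], 0.51)]
toothbrush_holder [([0.739, -0.203, 0.003], 0.79)]
soap_dish []
nail_brush [([0.759, -0.014, -0.005], 0.58)]
1.2 [-3.94045584e-05  8.07719198e-01  5.89567377e-01  6.16025224e-05]
```

View pics/top0.png

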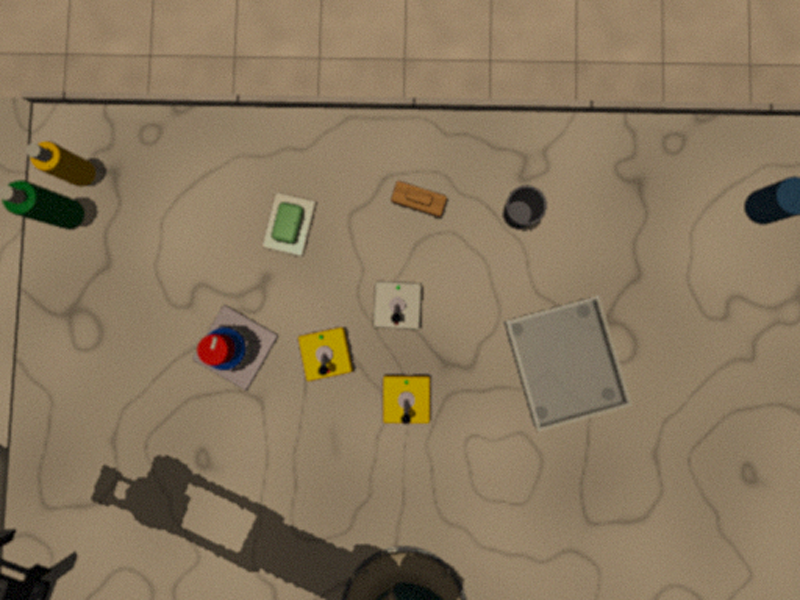

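View pics/side0.png

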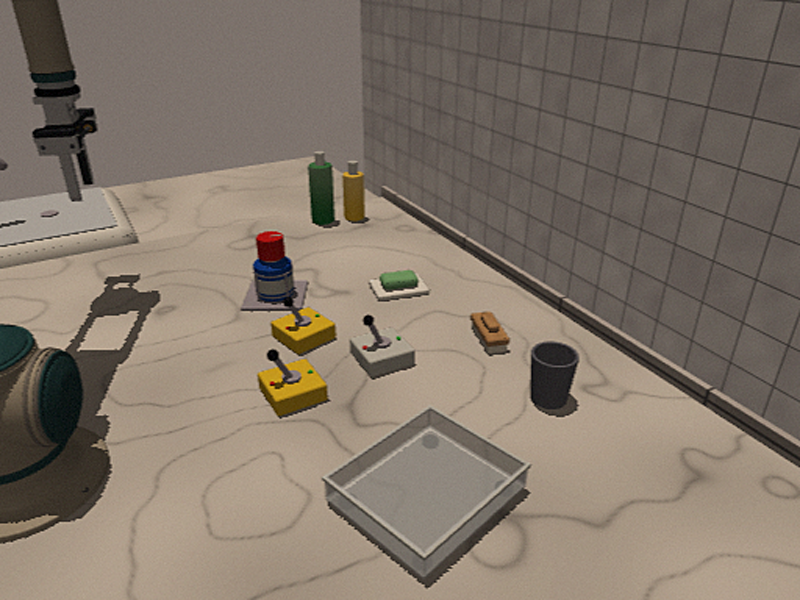

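Run:
```python
import cv2
im=cv2.imread("pics/raw_top0.png"); cv2.imwrite("pics/crop1.png",cv2.resize(im[140:270,130:290],(800,650),interpolation=cv2.INTER_CUBIC)[:600])
cv2.imwrite("pics/crop2.png",cv2.resize(im[150:250,60:190],(780,600),interpolation=cv2.INTER_CUBIC))
```

```text
(no output)
```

View pics/crop1.png

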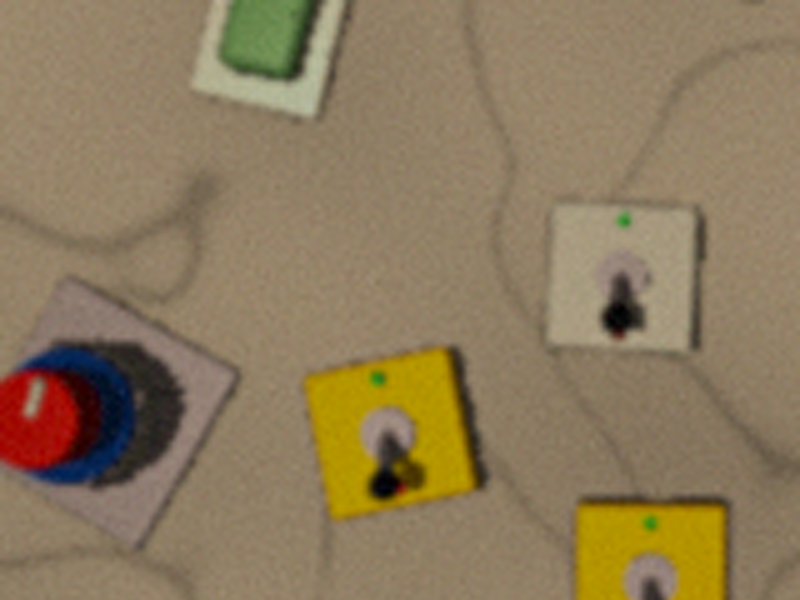

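View pics/crop2.png

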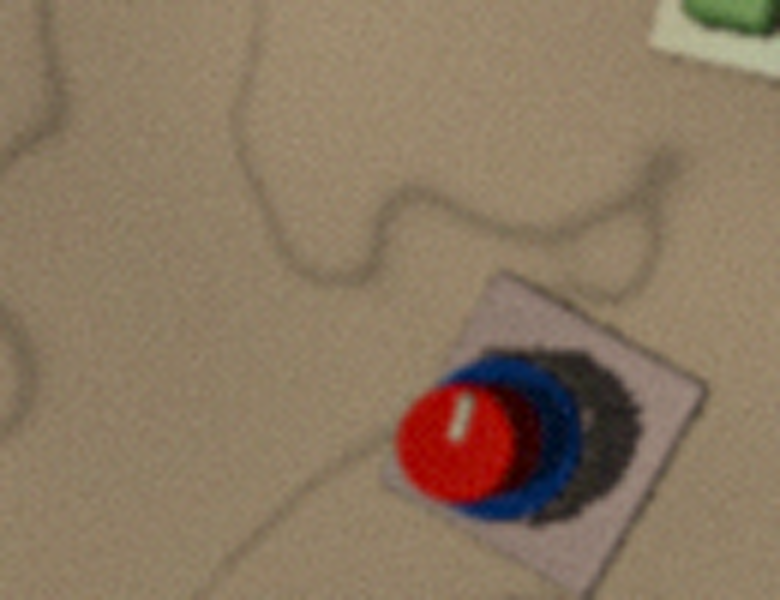

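Candidates for the fan switch, in the 800x600 top view:
- White box at (398,305).
- Yellow boxes at (325,354) and (407,399), which are look-alikes.

The crop confirms the white one, with its green dot on the +x side and the lever towards the robot. There is only one jar with a red cap, at (213,350), and one caddy, at (567,362). Next I compute geometry and check IK.

```bash
cat > h.py <<'E'
import numpy as np
from scipy.spatial.transform import Rotation as R
from plant import r, gripper_to, inverse_kinematics, vision, models, telemetry as T
def q(psi): return [0.,np.cos(psi/2),np.sin(psi/2),0.]
def ray(cam,uv,z):
    k=vision.get_calibration(cam); o=k["orientation"]
    M=R.from_quat([o[1],o[2],o[3],o[0]])
    d=M.apply([(uv[0]-k["cx"])/k["fx"],(uv[1]-k["cy"])/k["fy"],1.])
    p=np.array(k["position"]); return p+d*(z-p[2])/d[2]
def proj(cam,P):
    k=vision.get_calibration(cam); o=k["orientation"]
    c=R.from_quat([o[1],o[2],o[3],o[0]]).inv().apply(np.array(P)-k["position"])
    return np.array([k["fx"]*c[0]/c[2]+k["cx"],k["fy"]*c[1]/c[2]+k["cy"]])
def wf(n=4):
    v=[]
    for _ in range(n): v.append(np.r_[T.current_wrist_force(),T.current_torque()]); r.hold(0.02)
    return np.mean(v,0)
E
python3 - <<'E'
from h import *
c1=lambda u,v:(130+u/5-.4,140+v/5-.4)
c2=lambda u,v:(60+u/6-.4,150+v/6-.4)
g=ray("top",c1(624,220),.032); rd=ray("top",c1(619,333),.032); print("box",g,rd,(g+rd)/2,np.arctan2(*(g-rd)[[1,0]]))
cs=[ray("top",c1(*p),.032) for p in((555,203),(698,208),(695,352),(548,345))]; print("box corners mean",np.mean(cs,0))
f=[ray("top",c2(*p),.004) for p in((500,270),(706,388),(590,598))]; print("foot",f,(f[0]+f[2])/2)
for a,b in((0,1),(1,2)): print("foot yaw mod",np.mod(np.arctan2(*(f[b]-f[a])[[1,0]]),np.pi/2))
a=ray("top",c2(456,440),.133);b=ray("top",c2(467,396),.133); print("stripe",np.arctan2(*(b-a)[[1,0]]), "captop",ray("top",c2(456,443),.133))
# cap circle fit in top cam
for cam in("top",):
    im=vision.snapshot(cam); m=models.regions_of("cap",cam); print(m[0]["score"],m[0]["pixels"].sum())
print("t",T.current_t())
for psi in np.arange(-6.5,6.6,.5):
    j=inverse_kinematics([.474,.328,.132],q(psi)); print(round(psi,2),None if j is None else np.round(j,2))
E
```

```text
box [0.59156145 0.02600523 0.032     ] [0.52661684 0.02738189 0.032     ] [0.55908915 0.02669356 0.032     ] -0.02119437600480414
box corners mean [0.55887512 0.02528345 0.032     ]
foot [array([0.55382705, 0.3558906 , 0.004     ]), array([0.49814307, 0.25172734, 0.004     ]), array([0.39471148, 0.30472907, 0.004     ])] [0.47426927 0.33030984 0.004     ]
foot yaw mod 1.079866030294978
foot yaw mod 1.0972521219551048
stripe -0.20343938705044654 captop [0.47404839 0.32985221 0.133     ]
0.94 409
t 1.3
-6.5 [ 0.48  0.35  1.65 -0.    1.14  0.7 ]
-6.0 [ 0.48  0.35  1.65 -0.    1.14  0.2 ]
-5.5 [ 0.48  0.35  1.65 -0.    1.14 -0.3 ]
-5.0 [ 0.48  0.35  1.65 -0.    1.14 -0.8 ]
-4.5 [ 0.48  0.35  1.65 -0.    1.14 -1.3 ]
-4.0 [ 0.48  0.35  1.65 -0.    1.14 -1.8 ]
-3.5 [ 0.48  0.35  1.65 -0.    1.14 -2.3 ]
-3.0 None
-2.5 None
-2.0 [ 0.48  0.35  1.65 -0.    1.14  2.48]
-1.5 [ 0.48  0.35  1.65 -0.    1.14  1.98]
-1.0 [ 0.48  0.35  1.65 -0.    1.14  1.48]
-0.5 [ 0.48  0.35  1.65 -0.    1.14  0.98]
0.0 [ 0.48  0.35  1.65 -0.    1.14  0.48]
0.5 [ 0.48  0.35  1.65 -0.    1.14 -0.02]
1.0 [ 0.48  0.35  1.65 -0.    1.14 -0.52]
1.5 [ 0.48  0.35  1.65 -0.    1.14 -1.02]
2.0 [ 0.48  0.35  1.65 -0.    1.14 -1.52]
2.5 [ 0.48  0.35  1.65 -0.    1.14 -2.02]
3.0 [ 0.48  0.35  1.65 -0.    1.14 -2.52]
3.5 None
4.0 None
4.5 [ 0.48  0.35  1.65 -0.    1.14  2.27]
5.0 [ 0.48  0.35  1.65 -0.    1.14  1.77]
5.5 [ 0.48  0.35  1.65 -0.    1.14  1.27]
6.0 [ 0.48  0.35  1.65 -0.    1.14  0.77]
6.5 [ 0.48  0.35  1.65 -0.    1.14  0.27]
```

Run:
```python
from h import *
import cv2
gripper_to(0.0,10)
r.move_to([.490,.026,.22],q(np.pi/2))
r.move_l([.490,.026,.093],vel=.15)
print(T.current_t(),wf())
g=r.move_l([.574,.025,.093],vel=.08,guard=12)
print("guard",g,T.current_ee_pos(),wf(),T.current_t())
x=T.current_ee_pos()
r.move_l([x[0]-.03,.025,.093],vel=.15); r.move_l([x[0]-.03,.025,.25],vel=.25)
r.move_to([.474,.328,.23],q(-.4))
for c in("top","side"):
    im=vision.snapshot(c); 
    print([(np.round(d["at"],3).tolist(),round(d["score"],2)) for d in models.mark_of("toggle_tip",c)])
    u,v=proj(c,[.56,.025,.06]).astype(int); cr=im[max(v-45,0):v+45,u-60:u+60,::-1]; cv2.imwrite(f"pics/fan_{c}.png",cv2.resize(cr,None,fx=5,fy=5,interpolation=cv2.INTER_CUBIC))
print(T.current_t())
```

```text
5.9 [-0.32255729 -0.02361154 -0.0543975   0.02718692 -0.00114285 -0.01357755]
guard True [0.56239566 0.02480836 0.09163519] [-1.71929338 -0.47240556  2.59733739 -0.08430545  0.28762055 -0.03528627] 6.925
[([0.586, 0.023, 0.08], 0.61), ([0.443, 0.155, 0.081], 0.45), ([0.358, 0.003, 0.083], 0.4), ([0.474, 0.329, 0.094], 0.39)]
[([0.581, 0.027, 0.083], 0.65), ([0.362, 0.002, 0.084], 0.46), ([0.44, 0.149, 0.086], 0.45)]
10.4083
```

View pics/fan_side.png

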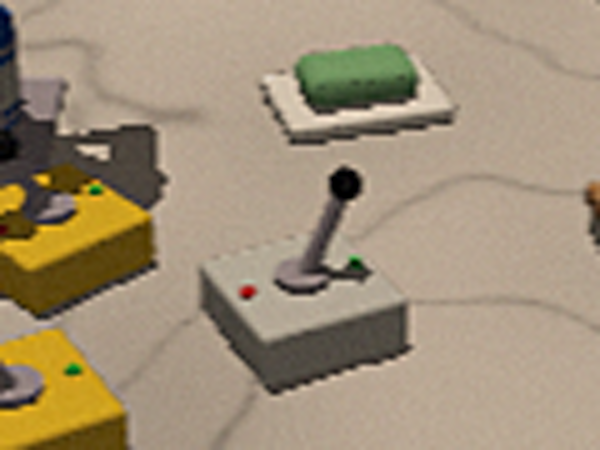

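View pics/fan_top.png

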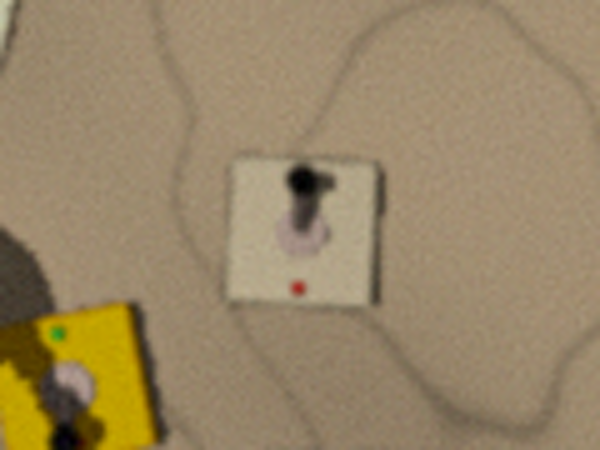

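The toggle now leans to the green side: ball at (302,180) in the top crop, and leaning towards the green dot in the side crop. I'll measure its angle before going on.

Run:
```python
from h import *
u,v=proj("top",[.56,.025,.06]).astype(int)
f=lambda a,b:(u-60+a/5-.4,v-45+b/5-.4)
cs=[ray("top",f(*p),.032) for p in((232,157),(380,160),(375,305),(226,302))]; c=np.mean(cs,0); rd=ray("top",f(298,288),.032)
b=ray("top",f(302,180),.0845); print(c,rd,b,b-c, rd-c)
print("off ball", ray("top",(130+619/5-.4,140+316/5-.4),.084)-c)
im=vision.snapshot("top"); g=im[v-45:v+45,u-60:u+60].astype(int)
m=(g.sum(2)<110); m[:, :50]=0;m[:,66:]=0; ys,xs=np.nonzero(m); print(xs,ys)
for a in (.7,.75,.8,.85,.9):
  print(a,proj("top",[c[0]+.06*np.sin(a-.45),c[1],.03+.06*np.cos(a-.45)])-[u-60,v-45])
```

```text
[0.55944214 0.02572578 0.032     ] [0.52660395 0.02795475 0.032     ] [0.58504043 0.02589703 0.0845    ] [0.02559829 0.00017125 0.0525    ] [-0.03283819  0.00222896  0.        ]
off ball [-0.02410865  0.00067448  0.052     ]
[59 60 61 58 59 60 61 62 58 59 60 61 62 59 60 61 62 60 61 62] [34 34 34 35 35 35 35 35 36 36 36 36 36 37 37 37 37 38 38 38]
0.7 [59.94384231 39.45045267]
0.75 [59.97457844 38.41022254]
0.8 [60.00598802 37.39167438]
0.85 [60.03797744 36.39769498]
0.9 [60.07045182 35.43106993]
```

Run:
```python
from h import *
gripper_to(.09,3)
c=np.array([.474,.329])
r.move_l([c[0],c[1],.132],vel=.15)
for psi in(-.4,-1.97):
    r.move_to([c[0],c[1],.132],q(psi)); r.hold(.15)
    f0=wf(); ax=np.array([np.cos(psi),np.sin(psi)])
    for it in range(3):
        gripper_to(.04,3); r.hold(.15)
        f=wf()-f0; fa=f[:2]@ax; op=T.current_opening(); p=np.array(T.current_ee_pos())
        print(psi,it,"op",round(op,4),"f",np.round(f[:3],2),"along",round(fa,2),"pos",np.round(p,4),"t",round(T.current_t(),2))
        if abs(fa)<.7: break
        gripper_to(.065,3)
        d=np.clip((op-.052)/2,.0005,.003)
        c=c+np.sign(fa)*d*ax
        r.move_l([c[0],c[1],.132],vel=.03)
    gripper_to(.07,3)
print(c)
```

```text
-0.4 0 op 0.052 f [-2.62  1.17  0.72] along -2.87 pos [0.4733 0.3292 0.1319] t 14.02
-0.4 1 op 0.0519 f [-0.64  0.56  0.08] along -0.81 pos [0.4734 0.3293 0.132 ] t 15.28
-0.4 2 op 0.0514 f [-0.37 -0.49 -0.06] along -0.15 pos [0.4731 0.3294 0.132 ] t 16.55
-1.97 0 op 0.0519 f [-0.8  -1.9   1.93] along 2.06 pos [0.4728 0.3289 0.1319] t 19.32
-1.97 1 op 0.0516 f [-0.01 -0.22  0.72] along 0.2 pos [0.4729 0.3289 0.132 ] t 20.58
[0.4728846  0.32892873]
```

Run:
```python
from h import *
c=np.array([.4729,.3289]); psi0=-1.97
gripper_to(.03,40); r.hold(.1)
print("op",T.current_opening(),np.round(wf(),2),T.current_t())
for a in (.2,.45,.7,1.0,1.3):
    z=.132+.0038*max(0,a-.42)
    r.move_to([c[0],c[1],z],q(psi0+a))
    print(a,round(z,4),np.round(wf(2),2),np.round(T.current_ee_pos(),4),round(T.current_t(),2))
import cv2
im=vision.snapshot("top"); print([(np.round(d["at"],3).tolist(),round(d["score"],2)) for d in models.mark_of("cap","top")])
im=vision.snapshot("side"); print([(np.round(d["at"],3).tolist(),round(d["score"],2)) for d in models.mark_of("cap","side")])
u,v=proj("side",[.474,.328,.12]).astype(int); cv2.imwrite("pics/turn_side.png",cv2.resize(im[v-45:v+45,u-60:u+60,::-1],None,fx=6,fy=6,interpolation=cv2.INTER_CUBIC))
```

```text
op 0.05134513601573803 [ 0.31 -0.41  0.23 -0.02  0.17  0.02] 21.7
0.2 0.132 [0.58 0.27 0.43 0.04 0.24 0.04] [0.4728 0.329  0.132 ] 22.04
0.45 0.1321 [-1.07  0.47 -0.17  0.09  0.27  0.03] [0.4727 0.329  0.1321] 22.43
0.7 0.1331 [-0.17 -0.04 -1.93 -0.08  0.12  0.05] [0.4728 0.3286 0.1327] 22.81
1.0 0.1342 [-0.    0.26 -3.18 -0.07  0.12  0.02] [0.4728 0.3286 0.1339] 23.23
1.3 0.1353 [-0.23  0.31 -4.49 -0.1   0.07  0.04] [0.4728 0.3287 0.1351] 23.66
[([0.477, 0.328, 0.094], 0.72), ([0.563, 0.026, 0.001], 0.47)]
[([0.471, 0.325, 0.099], 0.53)]
```

View pics/turn_side.png

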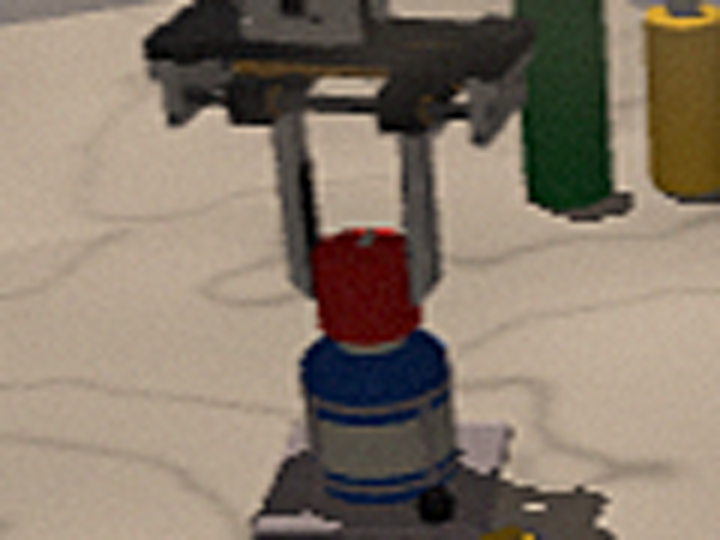

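The side crop shows the cap raised, with white neck visible below it at (370,345). The stripe points to the far side at (365,238), as it should after about 1.3 rad, so the grip turns the cap without slipping. I'll carry on.

Run:
```python
from h import *
c=np.array([.4729,.3289]); psi0=-1.97; dz=0
for a in (1.6,1.9,2.2,2.5,2.8,3.1,3.4,3.7,4.0,4.3,4.6):
    z=.132+min(.0038*max(0,a-.42),.0120)+dz
    r.move_to([c[0],c[1],z],q(psi0+a))
    f=wf(2); print(a,round(z,4),np.round(f,2),np.round(T.current_ee_pos(),4),round(T.current_t(),2))
    if f[2]<-7: dz-=.0005
    if f[2]>7: dz+=.0005
    if np.abs(f[:3]).max()>35: print("STOP");break
```

```text
1.6 0.1365 [-0.41 -0.02 -5.03 -0.08  0.08  0.08] [0.4728 0.3289 0.1363] 24.28
1.9 0.1376 [ 0.08  0.55 -5.96 -0.01  0.01  0.07] [0.4728 0.3289 0.1375] 24.71
2.2 0.1388 [-0.01  0.08 -5.96 -0.08  0.1   0.06] [0.4726 0.3288 0.1386] 25.13
2.5 0.1399 [ 0.15  0.1  -6.19  0.04  0.03  0.07] [0.4727 0.3289 0.1397] 25.56
2.8 0.141 [-0.45 -0.13 -5.86 -0.13  0.07  0.09] [0.4727 0.3286 0.1409] 25.98
3.1 0.1422 [-0.54  0.22 -7.06  0.    0.01  0.09] [0.4728 0.3288 0.142 ] 26.41
3.4 0.1428 [-0.57 -0.71 -3.76 -0.08  0.08 -0.  ] [0.473  0.3287 0.1431] 26.83
3.7 0.1435 [-0.48 -0.61 -0.84 -0.06  0.04 -0.01] [0.4734 0.329  0.1441] 27.26
4.0 0.1435 [-0.19 -0.35  0.16  0.04  0.09 -0.  ] [0.4733 0.3291 0.1439] 27.68
4.3 0.1435 [ 0.92  0.29 -0.75  0.05  0.02 -0.  ] [0.473  0.329  0.1436] 28.11
4.6 0.1435 [-0.17  0.39  0.21  0.06  0.11 -0.02] [0.4729 0.3289 0.1435] 28.53
```

Run:
```python
from h import *
import cv2
g=r.move_l([.4729,.3289,.150],vel=.03,guard=10); print(g,wf(2))
if not g:
    g=r.move_l([.4729,.3289,.26],vel=.12,guard=15); print(g,wf(2),T.current_opening(),T.current_t())
im=vision.snapshot("side"); print([(np.round(d["at"],3).tolist(),round(d["score"],2)) for d in models.mark_of("cap","side")],T.current_ee_pos())
u,v=proj("side",[.474,.328,.18]).astype(int); cv2.imwrite("pics/lift.png",cv2.resize(im[v-60:v+60,u-80:u+80,::-1],None,fx=4,fy=4,interpolation=cv2.INTER_CUBIC))
for psi in(np.arange(-3,3.1,.5)): 
    j=inverse_kinematics([.460,-.287,.06],q(psi)); print(round(psi,2),None if j is None else np.round(j,2))
print(T.current_joints())
```

```text
False [ 0.01645226 -0.37997152 -0.15982001  0.06655903  0.00470702  0.00513577]
False [-0.86757766  0.01319943 -0.58828588  0.05374533  0.03348715  0.02302835] 0.05101099693967224 30.0333
[([0.472, 0.324, 0.218], 0.62), ([0.473, 0.331, 0.004], 0.6)] [0.47250532 0.32867749 0.25899543]
-3.0 [-0.69  0.38  1.82 -0.    0.94  2.31]
-2.5 [-0.69  0.38  1.82 -0.    0.94  1.81]
-2.0 [-0.69  0.38  1.82 -0.    0.94  1.31]
-1.5 [-0.69  0.38  1.82 -0.    0.94  0.81]
-1.0 [-0.69  0.38  1.82 -0.    0.94  0.31]
-0.5 [-0.69  0.38  1.82 -0.    0.94 -0.19]
0.0 [-0.69  0.38  1.82 -0.    0.94 -0.69]
0.5 [-0.69  0.38  1.82 -0.    0.94 -1.19]
1.0 [-0.69  0.38  1.82 -0.    0.94 -1.69]
1.5 [-0.69  0.38  1.82 -0.    0.94 -2.19]
2.0 [-0.69  0.38  1.82 -0.    0.94 -2.69]
2.5 None
3.0 [-0.69  0.38  1.82 -0.    0.94  2.6 ]
[ 4.86896978e-01  2.63615031e-01  1.45170317e+00  8.40939083e-06
  1.42823198e+00 -2.14307895e+00]
```

View pics/lift.png

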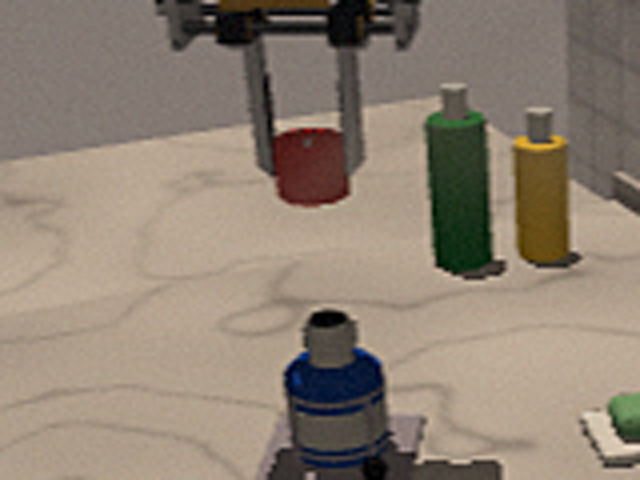

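The side crop shows the cap held upright at (310,165) and the bare neck at (330,335). Next I carry it to the caddy.

Run:
```python
from h import *
import cv2
c=[.460,-.287]
r.move_to([*c,.26],q(.5))
r.move_l([*c,.075],vel=.12)
g=r.move_l([*c,.0485],vel=.025,guard=4); r.hold(.2)
print(g,T.current_ee_pos(),wf(2),T.current_opening(),T.current_t())
im=vision.snapshot("side"); print([(np.round(d["at"],3).tolist(),round(d["score"],2)) for d in models.mark_of("cap","side")])
u,v=proj("side",[*c,.04]).astype(int); cv2.imwrite("pics/low.png",cv2.resize(im[v-60:v+60,u-80:u+80,::-1],None,fx=4,fy=4,interpolation=cv2.INTER_CUBIC))
```

```text
True [ 0.45976978 -0.28681842  0.05035853] [-0.73490485  0.01157703  5.56148064  0.01870074 -0.01936805 -0.00611351] 0.051063856109650946 35.1667
[([0.46, -0.29, 0.008], 0.7)]
```

View pics/low.png

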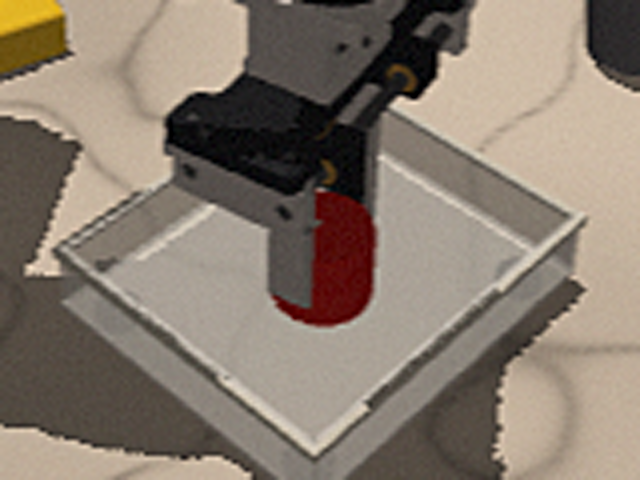

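The cap's rim rests on the caddy floor, still held, at (325,310). The contact force is 5.6 N and TCP z is 0.0504, which fits contact with the floor. Now I release, retreat and check.

Run:
```python
from h import *
import cv2
c=[.460,-.287]
gripper_to(.078,10); r.hold(.2)
r.move_l([.4598,-.2868,.12],vel=.08); r.move_l([.4598,-.2868,.28],vel=.2)
r.move_to([.30,-.05,.35],q(.5))
for cam in("top","side"):
    im=vision.snapshot(cam); print(cam)
    for t in("cap","caddy_in","toggle_tip","toothbrush_holder","soap_dish","nail_brush"): print(t,[(np.round(d["at"],3).tolist(),round(d["score"],2)) for d in models.mark_of(t,cam)])
    cv2.imwrite(f"pics/end_{cam}.png",cv2.resize(im[:,:,::-1],(800,600),interpolation=cv2.INTER_CUBIC))
print(T.current_t())
```

```text
top
cap [([0.463, -0.288, 0.01], 0.73)]
caddy_in [([0.458, -0.289, 0.011], 0.69)]
toggle_tip [([0.586, 0.021, 0.078], 0.58), ([0.359, 0.002, 0.084], 0.55), ([0.463, -0.288, 0.01], 0.45)]
toothbrush_holder [([0.737, -0.202, -0.002], 0.81)]
soap_dish [([0.708, 0.233, -0.0], 0.57)]
nail_brush [([0.757, -0.006, -0.004], 0.72)]
side
cap [([0.46, -0.294, 0.01], 0.93)]
caddy_in [([0.464, -0.284, 0.005], 0.8)]
toggle_tip [([0.58, 0.027, 0.084], 0.66), ([0.359, 0.007, 0.086], 0.61), ([0.442, 0.152, 0.084], 0.43)]
toothbrush_holder [([0.737, -0.204, 0.004], 0.96)]
soap_dish [([0.709, 0.235, 0.002], 0.59), ([0.581, 0.027, 0.087], 0.28)]
nail_brush [([0.758, -0.011, -0.002], 0.84)]
39.8917
```

View pics/end_side.png

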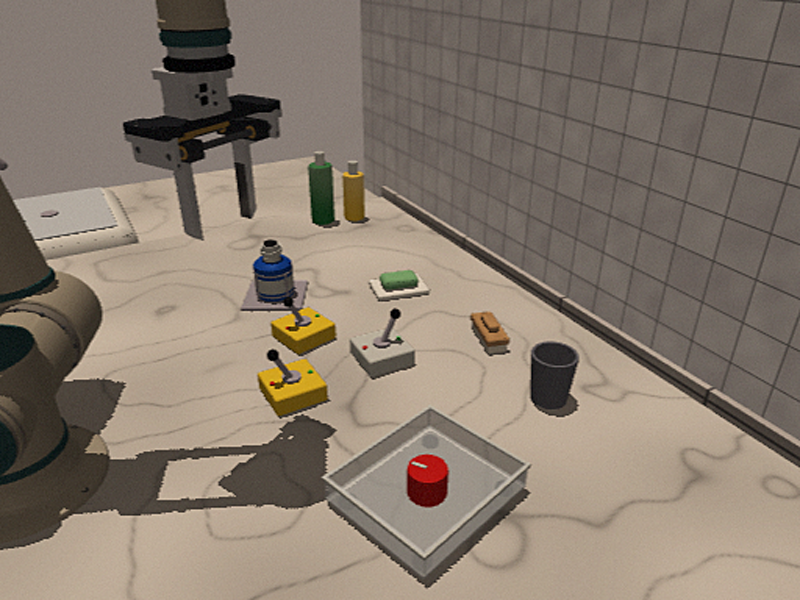

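View pics/end_top.png

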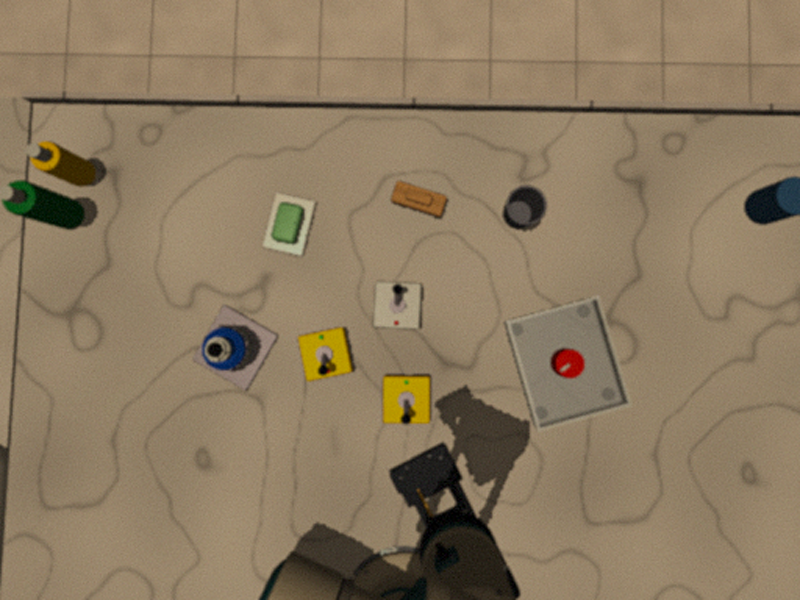

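The cap lies flat with its stripe up in the middle of the caddy: (428,480) in the side view, (568,362) in the top view. The toggle leans to green, both yellow boxes look as before, and the arm is clear of everything.

```bash
python3 -c "
from h import *
r.sign_off(); print(T.current_t())"
```

```text
the job is handed in; nothing more can be done
the job is handed in; nothing more can be done
```

I switched the fan on first, then unscrewed the red cap and set it down in the caddy. The job is handed in, and the clock read about 39.9 s at the last check before that.

- **Fan:** I pushed the white box's toggle from behind with closed fingers. It measured about 0.87 rad from the picture (it needs 0.75), and both yellow look-alikes were left alone.
- **Unscrewing:** I centred the gripper with light test grips. One 4.6 rad anticlockwise turn, following the thread's rise, was enough with no regrip. The wrist force readings during the turn stayed at about 7 N or less, and the cap lifted off with no pull.
- **Placing:** I lowered the cap, still held, until it touched the caddy floor (5.6 N), then released it and moved the arm clear.

**Last checks:** both cameras put the cap's rim about 10 mm above the counter, which is the caddy floor, within about 10 mm of its centre. It lies flat with its top up. The toothbrush holder, soap dish and nail brush read within about 6 mm of where they started, which is roughly the networks' error. No check failed; the two cameras differed by about 6 mm on where the cap and the toggle ball are. The contact force between cap and jar can't be read directly, so I judged it only from the low wrist forces.

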